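Open the tape dispenser by its push latch and load the roll

TASK

The dust cover of the bench tape dispenser is held shut by a push latch. Press the latch pad straight down, gently and by feel, until the latch lets go, and keep clear of the cover so that it springs fully open by itself without the robot ever touching it; then pick up the loose roll of tape, lower it gently and flat over the dispenser's hub until it sits fully down on the deck before letting go, and leave it there. Leave the other things on the table alone.

Things in the scene. Friction and masses are not known exactly. Their poses are not given: they have to be found in the camera images.
- dispenser: Grey and black bench tape dispenser, fixed to the table. Origin on the table top under the hub's axis; x points to its rear (cover hinge), -x to its front (latch console), z up. Grey deck: top at z 30 mm, x -67 to +75, y -70 to +70 mm. Black console at the front: top at z 56 mm, x -155 to -66, y -60 to +60 mm. More than 20 N from the robot on any part of it does damage.
- hub (a point): Centre of the low round hub at deck height (30 mm above the table); axes as the dispenser's. The hub is 58 mm in diameter, bevelled at its top, and stands 14 mm above the deck under the cover. A seated roll has the centre of its underside here.
- pad_place (a point): Middle of the latch pad, at console-top height (z 56 mm), 124 mm in front of the hub's axis; axes as the dispenser's. The aluminium pad, 36 (x) by 60 mm (y), is pressed straight down. Its top stands 10 to 30 mm above this point, set differently each time, not measured. Sprung: 4 N to start, about 8 N where the latch lets go 6 to 7 mm down, 10 N at 8.5 mm, then a hard stop.
- tape: Roll of brown packing tape lying flat on the table, 104 mm in outer diameter, 48 mm high, its central hole 71 mm wide, 40 to 100 g. The wall is 11 to 16 mm thick to pinch from above, one finger in the hole. Origin at the centre of its underside; z up along its axis.
- bottle_a: Bystander: white tablet bottle, 40 mm in diameter, 88 mm high; origin at the centre of its underside.
- bottle_b: Bystander: another such bottle.
- stapler: Bystander: blue desk stapler, 30 x 129 x 43 mm; origin at the centre of its underside.
- tin: Bystander: open round tin of paper clips, 64 mm in diameter, 22 mm high; origin at the centre of its underside.
- stamp: Bystander: wooden rubber stamp, 23 x 52 x 62 mm; origin at the centre of its underside.
- counter: Bystander: hand tally counter, 33 x 48 x 52 mm; origin at the centre of its underside.
- carton: Bystander: small white carton lying flat, 112 x 78 x 24 mm; origin at the centre of its underside.
- marker: Bystander: marker pen lying on its side, 128 mm long, 15 mm thick; origin under its middle.
- cover: The grey dust cover, a shell 132 x 132 x 58 mm, open below. Origin mid hinge line, 71 mm behind the hub's axis, 36 mm above the table. Shut: axes as the dispenser's, spans own x -135 to -3 mm, top 94 mm above the table, front face 60 mm behind the middle of the latch pad. Unlatched, its spring swings it up and back about y in about 1 s and keeps it 1.85 rad open, up to 0.19 m high behind the deck.
Things that resemble listed ones, but are neither listed nor needed, are in the scene too. Of the things that look like the tape, take the one that is nearest to the robot's base at the start.

How it is judged:
On the way, in this order (a step that is already met when the one before it is completed fails the run):
1. the latch is pressed and the cover has sprung fully open by itself (angle between cover's own z axis and vertical above 1.7 rad), for 0.2 s.
2. the roll sits on the deck over the hub while still held by the fingers (horizontal distance between tape and hub below 0.012 m and z of tape in the frame of hub below 0.005 m and angle between tape's own z axis and vertical below 0.12 rad and contact force between the fingers and tape above 0.3 N), for 0.1 s.
At the end, for the whole second after the job is handed in: The cover stands open (over 1.7 rad) and the roll lies flat and still on the deck around the hub: its centre within 12 mm of the hub's axis, its underside within 3 mm of the deck, tilted less than 0.06 rad, released (angle between cover's own z axis and vertical above 1.7 rad and horizontal distance between tape and hub below 0.012 m and z of tape in the frame of hub between -0.003 and 0.003 m and angle between tape's own z axis and vertical below 0.06 rad and linear speed of tape below 0.02 m/s); the robot touches nothing.
It fails at once if the robot touches the dust cover (contact force between any of the arm, the fingers and cover above 0.5 N).
It fails at once if the robot presses on the dispenser or its latch pad with more than 20 N (contact force between any of the fingers, the arm and dispenser above 20 N).
It fails at once if the roll is rammed onto the dispenser with more than 35 N (contact force between tape and dispenser above 35 N).
It fails at once if a bystander is moved by more than 30 mm (distance of any of bottle_a, bottle_b, stapler, tin, stamp, counter, carton, marker from where it was at the start of the episode above 0.03 m).
It also fails if it takes over 67 s, if anything falls off the work surface, if the arm or the gripper's body presses on something with over 40 N, if the wrist force passes 120 N, or if a joint passes its speed limit or range.

ROBOT

A 7-joint arm with a two-finger parallel gripper is mounted at the origin on a cart in front of the work surface, level with it; the furniture and walls round the work are solid. World frame = base frame: x ahead of the robot, y to its left, z up, the work surface at z = 0. Lengths are in m, angles in rad, forces in N, time in s.
With the tool pointing down it reaches from about 0.35 to 0.9 m from the base axis. Payload 8.1 kg.
Tool frame: the origin (TCP) lies on the centre line of the jaws, within the pads' length; the fingertips stand 25 mm ahead of it and the grasp point (between the pads) lies 6 mm ahead of it; z points along the fingers, y is the direction in which the jaws open and shut (so a half turn about z gives the same grasp; the last joint's range is limited). The gripper opens to 92 mm and grips with 3 to 60 N. Pads are 19 mm wide; open, the fingers measure 130 mm over their backs; the gripper's body (75 mm by 190 mm) begins 47 mm behind the grasp point.
Start: joints at [-1.257, 0.434, 0.025, 1.573, -0.012, 1.134, -0.075], TCP at [0.253, 0.571, 0.252] pointing down, gripper open.
Joint ranges: [-2.62, 2.62], [-0.44, 2.09], [-1.27, 1.32], [0.08, 2.57], [-1.32, 4.46], [0.12, 2], [-2.74, 2.74]. Speed limits (rad/s): [2.22, 2.22, 3.01, 3.01, 3.14, 3.14, 3.14].

INTERFACE

Orientations are given as a unit quaternion [w, x, y, z].
In Python, from cell import sensors, grab_frame, calibration, ticket gives the robot as it stands.
- The arm moves only by the tool play_rows, never from a script. Its argument "deltas" is a list that holds one entry, the list of rows, each a list of 5 numbers: the opening in per cent of the stroke, from 0 (shut) to 100 (fully open), then the shift along the tool's x, y, z in m, then the turn about the tool's z in degrees. In form: [[[jaw, x, y, z, roll], ...]]. A call has exactly 8 rows; each row is the pose to reach, as a shift and turn from the pose measured when the call began, along the tool's axes at that moment; what a row does not reach only later rows make up. A row lasts 1/12 s, in which the tool goes at most 41.7 mm and 7.16 degrees, less where a joint would pass 70% of its speed; a pose out of reach is approached as far as the arm can. A call with a gripper value outside its range is refused whole. The fingers move at their own pace and stop on an object; "grip_force" is the grip in N (left out, the last holds). Time passes only in rows, so rows that repeat a pose let the fingers close, or fill a call up. It gives the time, the measured TCP pose, the force and the opening at its end, in the units of the state.
- sensors.observe(): the state, without advancing time (a new reading comes with each control period).
- grab_frame(name): name is "scene" or "side" or "wrist"; returns (picture, depth): 384x512x3 uint8, red, green, blue; 384x512 float32, m along the optical axis (not along the pixel's ray), 0 where there is no reading.
- calibration(name): a dict with "camera_matrix" (3x3 intrinsics, pixels), "R" (3x3) and "t" (3): a world point X has camera coordinates R X + t; the wrist camera has in their place "T_tool_cam" (4x4, takes a point from camera to tool coordinates, whose origin is the TCP and whose axes are the flange's). Camera axes: x right, y down, z forward; pixel columns grow to the right and rows downward; lengths in m; the calibration is good to about 2 mm. A picture is of the moment at which its call begins: read the wrist's pose just before it. calibration takes no time and is no camera call.
- ticket.close_job(): hands the job in, once; it reports no verdict.
The state is a dict: "time": time; "joint_positions": joint angles; "joint_velocities": joint speeds; "joint_torque": joint torques, N m; "position": TCP position; "tool_rot": TCP orientation; "ft_force": force on the tool from outside, world axes, zero at the start; "torque": the same for the moment, N m; "gripper_width": opening from 0.0 (shut) to 1.0 (fully open).
Only numpy, scipy, OpenCV 4.12 (cv2) and the standard library are available. Lean on these libraries where they do the work, as an engineer would, in place of code of your own. Each camera call takes 0.05 s, during which the arm holds its last target. There are 200 camera calls.

## Working session

There is one attempt and no reset: what is moved stays moved. The work goes in short steps, Python scripts to look and compute and a tool call to move; the robot and the scene stay as the last step left them, time stands still between calls to the robot, and variables do not carry over. Pictures are saved under pics/ and viewed, about 8 in all and at most 12, crops included, and the job is handed in when it is done.

Besides the shell and the picture viewer there is one more tool, called after ">>>" as name(argument=value, ...), one argument or row to a line, values as JSON. play_rows: Moves the arm, as the interface text tells. Its arguments: {"type":"object","properties":{"deltas":{"type":"array","items":{"type":"array","items":{"type":"array","items":{"type":"number"}}}},"grip_force":{"type":"number"}},"required":["deltas"]}

```bash
ls; mkdir -p pics
cat > h.py <<'E'
import numpy as np, cv2
from scipy.spatial.transform import Rotation as Ro
from cell import sensors, grab_frame, calibration, ticket
def cloud(name):
    s=sensors.observe(); im,d=grab_frame(name); c=calibration(name); K=np.array(c["camera_matrix"])
    v,u=np.mgrid[:d.shape[0],:d.shape[1]]
    P=np.stack([(u-K[0,2])/K[0,0]*d,(v-K[1,2])/K[1,1]*d,d],-1)
    if "R" in c: W=(P-np.array(c["t"]))@np.array(c["R"])
    else:
        T=np.array(c["T_tool_cam"]); q=s["tool_rot"]; R=Ro.from_quat([q[1],q[2],q[3],q[0]]).as_matrix()
        W=(P@T[:3,:3].T+T[:3,3])@R.T+np.array(s["position"])
    W[d==0]=np.nan
    return im,d,W
def save(n,im): cv2.imwrite(f"pics/{n}.png",cv2.cvtColor(im,cv2.COLOR_RGB2BGR))
E
python3 - <<'E'
from h import *
print(sensors.observe())
A=[]
for n in("scene","side"):
    im,d,W=cloud(n); np.savez(n,im=im,W=W); A.append(im); print(n,calibration(n))
save("a",cv2.resize(np.vstack(A),(800*512//512*3//4,900*600//900)) if 0 else A[0]); save("b",A[1])
E
```

```text
pics
{'time': 0.0, 'joint_positions': array([-1.25658963,  0.43519488,  0.02498532,  1.5741095 , -0.01159536,
        1.13404478, -0.07505885]), 'joint_velocities': array([-0.00055634,  0.0010034 ,  0.00174954, -0.00223507, -0.0004619 ,
       -0.00235065,  0.00048343]), 'joint_torque': array([ 6.29176593e-04, -6.67850518e+01,  9.85582620e-01, -3.14453101e+01,
       -6.05643145e-02,  4.27024020e-02,  1.54083773e-04]), 'position': array([0.2528849 , 0.57101289, 0.25095778]), 'tool_rot': array([-9.04488783e-05,  2.06916594e-01,  9.78358254e-01, -8.00667217e-04]), 'ft_force': array([-0.34069917,  0.69490156, -0.11363326]), 'torque': array([0.01449644, 0.02765985, 0.02882139]), 'gripper_width': 0.9997974545282247}
scene {'camera_matrix': array([[357.24013005,   0.        , 260.92025872],
       [  0.        , 357.24013005, 192.13524854],
       [  0.        ,   0.        ,   1.        ]]), 'R': array([[ 0.86567244, -0.50042897, -0.01349324],
       [-0.32593354, -0.54295184, -0.77393193],
       [ 0.37997178,  0.67436944, -0.63312503]]), 't': array([-0.5580559 ,  0.18910047,  1.08641935])}
side {'camera_matrix': array([[411.43832812,   0.        , 253.54064448],
       [  0.        , 411.43832812, 189.84219905],
       [  0.        ,   0.        ,   1.        ]]), 'R': array([[-9.99976285e-01, -5.08531775e-03, -4.64425586e-03],
       [ 2.19761142e-04,  6.50454329e-01, -7.59545336e-01],
       [ 6.88340571e-03, -7.59528344e-01, -6.50437786e-01]]), 't': array([0.56269694, 0.10107646, 1.41202993])}
```

View pics/a.png

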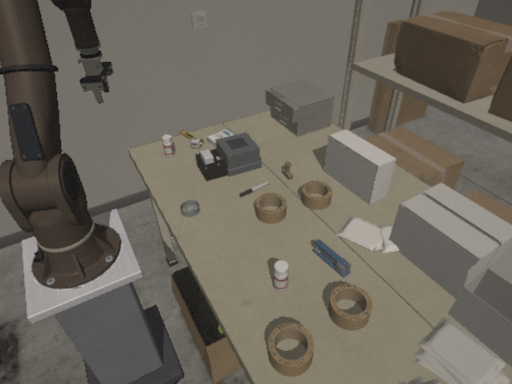

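View pics/b.png

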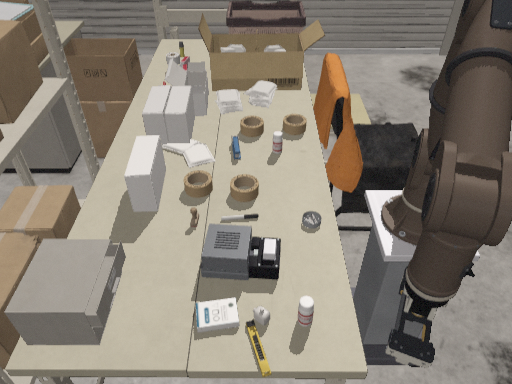

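The scene view shows four roll-like rings, at (270,208), (316,195), (350,307) and (290,349). The dispenser is at (230,155), with its console and white pad at (208,158). Next I measure the rings and the dispenser.

Run:
```python
from h import *
S=np.load("scene.npz");D=np.load("side.npz")
for nm,F,px in(("scene",S,[(270,208),(316,195),(350,307),(290,349)]),("side",D,[(244,188),(198,184),(252,127),(294,124)])):
  for u,v in px:
    W=F["W"][v-28:v+28,u-30:u+30].reshape(-1,3)
    c=np.nanmedian(W[(W[:,2]>.02)&(W[:,2]<.07)],0)[:2]
    zt=np.nanpercentile(W[np.hypot(*(W[:,:2]-c).T)<.07,2],97)
    T=W[(abs(W[:,2]-zt)<.006)&(np.hypot(*(W[:,:2]-c).T)<.075)][:,:2].astype(np.float32)
    if len(T)>5:
      (cx,cy),r=cv2.minEnclosingCircle(T); print(nm,(u,v),"z",zt.round(3),"c",round(cx,3),round(cy,3),"r",round(r,3),"dist",round(np.hypot(cx,cy),3),len(T))
for nm,F,b in(("scene",S,(190,120,270,185)),("side",D,(190,215,290,285))):
  W=F["W"][b[1]:b[3],b[0]:b[2]].reshape(-1,3)
  m={"cover":(.088,.1),"pad/cons":(.05,.088)}
  for k,(a,c) in m.items():
    T=W[(W[:,2]>a)&(W[:,2]<c)]
    print(nm,k,len(T),np.median(T,0).round(3),cv2.minAreaRect(T[:,:2].astype(np.float32)*1000))
def p(F,px): return [ (q,F["W"][q[1],q[0]].round(3).tolist()) for q in px]
print(p(S,[(208,153),(206,160),(212,168),(220,160),(238,145)])); print(p(D,[(269,250),(265,256),(258,250),(275,250),(228,240)]))
im=S["im"];a=cv2.resize(im[115:245,140:340],(800,520),interpolation=cv2.INTER_CUBIC);save("c",a)
```

```text
scene (270, 208) z 0.05 c 0.6 -0.144 r 0.055 dist 0.617 286
scene (316, 195) z 0.051 c 0.769 -0.167 r 0.054 dist 0.787 254
scene (350, 307) z 0.05 c 0.575 -0.568 r 0.053 dist 0.808 624
scene (290, 349) z 0.05 c 0.385 -0.584 r 0.053 dist 0.699 817
side (244, 188) z 0.05 c 0.601 -0.138 r 0.056 dist 0.616 228
side (198, 184) z 0.05 c 0.771 -0.165 r 0.055 dist 0.788 222
side (252, 127) z 0.051 c 0.575 -0.564 r 0.059 dist 0.805 131
side (294, 124) z 0.052 c 0.388 -0.578 r 0.056 dist 0.697 117
scene cover 653 [0.636 0.172 0.094] ((639.1428833007812, 178.65280151367188), (139.22259521484375, 133.19985961914062), 85.15953063964844)
scene pad/cons 776 [0.56  0.149 0.061] ((540.601318359375, 203.31546020507812), (179.8255615234375, 320.1651306152344), 29.721906661987305)
side cover 1532 [0.64  0.189 0.095] ((640.1841430664062, 181.73770141601562), (138.83042907714844, 132.17845153808594), 85.0097885131836)
side pad/cons 1315 [0.548 0.225 0.059] ((595.3526611328125, 189.29556274414062), (131.24659729003906, 223.22244262695312), 85.05513763427734)
[((208, 153), [0.523, 0.19, 0.084]), ((206, 160), [0.501, 0.161, 0.076]), ((212, 168), [0.511, 0.134, 0.052]), ((220, 160), [0.557, 0.161, 0.056]), ((238, 145), [0.64, 0.166, 0.094])]
[((269, 250), [0.516, 0.213, 0.084]), ((265, 256), [0.528, 0.221, 0.068]), ((258, 250), [0.548, 0.187, 0.055]), ((275, 250), [0.499, 0.212, 0.084]), ((228, 240), [0.637, 0.185, 0.098])]
```

View pics/c.png

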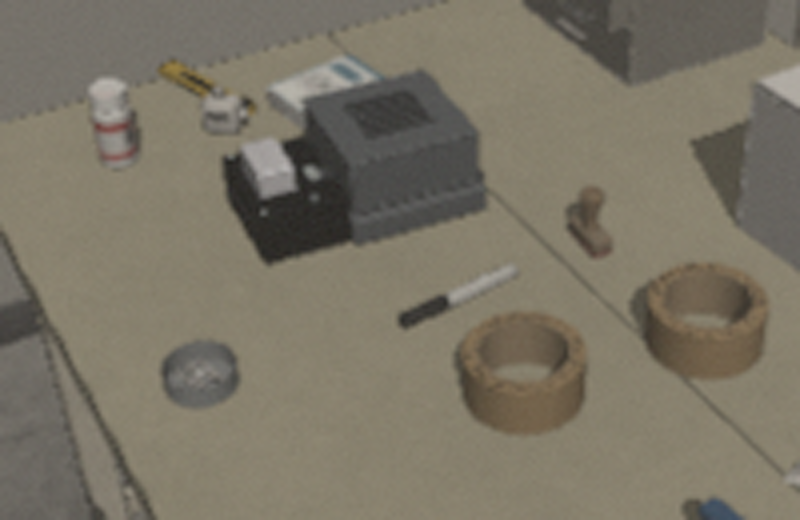

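Candidates are (270,208) at 0.617 m from the base, (290,349) at 0.70, (316,195) at 0.79 and (350,307) at 0.81. The nearest is the one at (270,208), and the crop confirms it is a brown open roll (crop position ~(523,372)). I now move above the pad with the jaws shut.

>>> play_rows(
  deltas=[
    [[0,-0.03,-0.018,0,-2.5],[0,-0.06,-0.036,0,-5],[0,-0.09,-0.055,0,-7.5],[0,-0.12,-0.075,0,-10],[0,-0.15,-0.095,0,-12.5],[0,-0.18,-0.113,0,-15],[0,-0.21,-0.132,0,-17.5],[0,-0.23,-0.145,0,-18.9]],
  ],
  grip_force=30,
)

```text
time: 0.77
position: [0.4064, 0.3418, 0.2511]
tool_rot: [-0.0, 0.044, 0.999, -0.001]
ft_force: [0.3, -0.9, 0.5]
gripper_width: 0.469
```

```bash
cat >> h.py <<'E'
def to(x,y,z,ang=None):
    s=sensors.observe();q=s["tool_rot"];R=Ro.from_quat([q[1],q[2],q[3],q[0]]).as_matrix()
    a=np.degrees(np.arctan2(R[1,1],R[0,1]))
    print("t",round(s["time"],2),"pos",np.round(s["position"],4),"yang",a.round(2),"zax",R[:,2].round(3),"F",np.round(s["ft_force"],1),"w",round(s["gripper_width"],3))
    print("delta",(R.T@(np.array([x,y,z])-s["position"])).round(4),"roll",None if ang is None else round(a-ang,2))
E
python3 -c "
from h import *
to(.506,.192,.2,85)
print(calibration('wrist'))"
```

```text
t 0.77 pos [0.4064 0.3418 0.2511] yang 84.98 zax [-0.    -0.003 -1.   ] F [ 0.3 -0.9  0.5] w 0.469
delta [-0.1124 -0.1404  0.0515] roll -0.02
{'camera_matrix': array([[273.32315872,   0.        , 256.18347581],
       [  0.        , 273.32315872, 191.25812506],
       [  0.        ,   0.        ,   1.        ]]), 'T_tool_cam': array([[-9.98109984e-04, -9.54318072e-01, -2.98790932e-01,
         8.12149666e-02],
       [ 9.99999390e-01, -1.09385593e-03,  1.53207811e-04,
        -6.43684845e-05],
       [-4.73043214e-04, -2.98790596e-01,  9.54318582e-01,
        -1.33636071e-01],
       [ 0.00000000e+00,  0.00000000e+00,  0.00000000e+00,
         1.00000000e+00]])}
```

>>> play_rows(
  deltas=[
    [[0,-0.02,-0.025,0,0],[0,-0.04,-0.05,0,0],[0,-0.06,-0.075,0,0],[0,-0.08,-0.1,0,0],[0,-0.1,-0.125,0,0],[0,-0.112,-0.14,0,0],[0,-0.112,-0.14,0,0],[0,-0.112,-0.14,0,0]],
  ],
)

```text
time: 1.43
position: [0.506, 0.1913, 0.2511]
tool_rot: [-0.0, 0.045, 0.999, -0.002]
ft_force: [-0.4, 0.6, 0.1]
gripper_width: 0.004
```

Run:
```python
from h import *
to(.506,.192,.2,85)
im,d,W=cloud("wrist"); np.savez("wr",im=im,W=W); save("d",im)
W=W.reshape(-1,3); im=im.reshape(-1,3).astype(int)
near=(abs(W[:,0]-.51)<.12)&(abs(W[:,1]-.19)<.12)
T=W[near&(W[:,2]>.066)&(W[:,2]<.09)&(W[:,0]<.56)]
print("pad",len(T),np.median(T,0).round(4),np.histogram(T[:,2],bins=np.arange(.066,.091,.002)),cv2.minAreaRect(T[:,:2].astype(np.float32)*1000))
B=W[near&(W[:,2]>.05)&(W[:,2]<.062)]
print("cons",cv2.minAreaRect(B[:,:2].astype(np.float32)*1000),np.median(B,0))
C=W[(W[:,2]>.09)&(W[:,2]<.1)&(abs(W[:,0]-.64)<.1)&(abs(W[:,1]-.18)<.1)]
print("cover",len(C),cv2.minAreaRect(C[:,:2].astype(np.float32)*1000),C.min(0),C.max(0))
```

```text
t 1.43 pos [0.506  0.1913 0.2511] yang 84.82 zax [-0.001 -0.003 -1.   ] F [-0.4  0.6  0.1] w 0.004
delta [0.     0.0009 0.0511] roll -0.18
pad 1667 [0.5119 0.1938 0.0834] (array([  31,    1,   28,   18,   11,   35,   11,   90, 1088,  354,    0,
          0]), array([0.066, 0.068, 0.07 , 0.072, 0.074, 0.076, 0.078, 0.08 , 0.082,
       0.084, 0.086, 0.088, 0.09 ])) ((514.2335815429688, 193.39678955078125), (59.99894714355469, 35.55030822753906), 85.20634460449219)
cons ((529.64501953125, 192.1643524169922), (130.72799682617188, 92.27400970458984), 84.96744537353516) [0.52949789 0.19314531 0.05661298]
cover 139 ((629.2238159179688, 187.7982177734375), (90.6018295288086, 107.5038070678711), 85.00281524658203) [0.57173021 0.14735162 0.09013332] [0.68211392 0.23760909 0.0974417 ]
```

View pics/d.png

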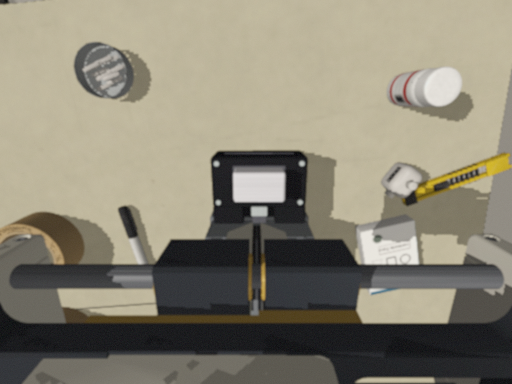

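The wrist view shows the pad at (258,185), centred in the console and well in front of the shut jaws. Measured pad centre is (0.514, 0.193), top z about 0.0835, and dispenser yaw is −5°. Descending.

>>> play_rows(
  deltas=[
    [[0,-0.002,0.002,0.02,-0.2],[0,-0.002,0.002,0.045,-0.2],[0,-0.002,0.002,0.07,-0.2],[0,-0.002,0.002,0.095,-0.2],[0,-0.002,0.002,0.115,-0.2],[0,-0.002,0.002,0.128,-0.2],[0,-0.002,0.002,0.132,-0.2],[0,-0.002,0.002,0.132,-0.2]],
  ],
)

```text
time: 2.15
position: [0.5061, 0.1952, 0.1182]
tool_rot: [-0.002, 0.041, 0.999, -0.002]
ft_force: [-0.6, 0.4, -0.3]
gripper_width: 0.004
```

>>> play_rows(
  deltas=[
    [[0,0,0,0.002,0],[0,0,0,0.004,0],[0,0,0,0.006,0],[0,0,0,0.007,0],[0,0,0,0.008,0],[0,0,0,0.009,0],[0,0,0,0.01,0],[0,0,0,0.01,0]],
  ],
)

```text
time: 2.82
position: [0.5062, 0.1952, 0.1083]
tool_rot: [-0.001, 0.041, 0.999, -0.002]
ft_force: [-0.6, -0.1, 0.6]
gripper_width: 0.003
```

>>> play_rows(
  deltas=[
    [[0,0,0,0.0005,0],[0,0,0,0.001,0],[0,0,0,0.0015,0],[0,0,0,0.002,0],[0,0,0,0.0025,0],[0,0,0,0.003,0],[0,0,0,0.003,0],[0,0,0,0.003,0]],
  ],
)

```text
time: 3.48
position: [0.5063, 0.1952, 0.1055]
tool_rot: [-0.001, 0.041, 0.999, -0.002]
ft_force: [-0.4, -0.6, 6.2]
gripper_width: 0.007
```

>>> play_rows(
  deltas=[
    [[0,0,0,0.0005,0],[0,0,0,0.001,0],[0,0,0,0.0015,0],[0,0,0,0.002,0],[0,0,0,0.0022,0],[0,0,0,0.0025,0],[0,0,0,0.0025,0],[0,0,0,0.0025,0]],
  ],
)

```text
time: 4.15
position: [0.5063, 0.1952, 0.1033]
tool_rot: [-0.001, 0.041, 0.999, -0.001]
ft_force: [-2.2, 0.3, 7.6]
gripper_width: 0.007
```

>>> play_rows(
  deltas=[
    [[0,0,0,0.0004,0],[0,0,0,0.0008,0],[0,0,0,0.0012,0],[0,0,0,0.0015,0],[0,0,0,0.0015,0],[0,0,0,0.0015,0],[0,0,0,0.0015,0],[0,0,0,0.0015,0]],
  ],
)

```text
time: 4.82
position: [0.5063, 0.1952, 0.1022]
tool_rot: [-0.001, 0.041, 0.999, -0.001]
ft_force: [-1.7, -0.6, 8.1]
gripper_width: 0.005
```

Run:
```python
from h import *
im,d,W=cloud("side")
for q in[(228,240),(215,235),(240,245)]: print(W[q[1],q[0]].round(3))
to(0,0,0)
```

```text
[0.643 0.125 0.031]
[0.69  0.074 0.   ]
[0.604 0.143 0.028]
t 4.87 pos [0.5063 0.1952 0.1022] yang 85.26 zax [-0.002 -0.003 -1.   ] F [-3.2 -1.   9.1] w 0.005
delta [ 0.4882 -0.2361  0.1039] roll None
```

The latch let go: the side camera now reads deck height where the cover was. I retreat straight up, then look.

>>> play_rows(
  deltas=[
    [[0,0,0,0,0],[0,0,0,-0.01,0],[0,0.005,0,-0.03,0],[0,0.01,0,-0.06,0],[0,0.01,0,-0.09,0],[0,0.01,0,-0.12,0],[0,0.01,0,-0.14,0],[0,0.01,0,-0.14,0]],
  ],
)

```text
time: 5.53
position: [0.4987, 0.1972, 0.2471]
tool_rot: [0.002, 0.041, 0.999, 0.001]
ft_force: [0.5, -0.2, 0.5]
gripper_width: 0.004
```

Run:
```python
from h import *
im,d,W=cloud("side"); np.savez("side2",im=im,W=W); 
im2,d2,W2=cloud("scene"); np.savez("scene2",im=im2,W=W2)
save("e",np.hstack([cv2.resize(im[150:320,150:320],(400,400)),cv2.resize(im2[100:240,150:290],(400,400))]))
for W in(W,W2):
  P=W.reshape(-1,3);P=P[(abs(P[:,0]-.64)<.08)&(abs(P[:,1]-.18)<.09)&(P[:,2]>.036)&(P[:,2]<.05)&(np.hypot(P[:,0]-.638,P[:,1]-.182)<.045)]
  print("hub",len(P),cv2.minEnclosingCircle(P[:,:2].astype(np.float32)),np.median(P,0).round(4))
to(.6,-.142,.2,85)
```

```text
hub 227 ((0.6402579545974731, 0.18878188729286194), 0.03540229797363281) [0.6378 0.1888 0.0439]
hub 100 ((0.6355650424957275, 0.17720277607440948), 0.02784058079123497) [0.6332 0.1731 0.043 ]
t 5.63 pos [0.497  0.1965 0.2431] yang 85.26 zax [-0.001 -0.002 -1.   ] F [-1.4 -0.1 -1.1] w 0.002
delta [-0.1307 -0.3288  0.0436] roll 0.26
```

View pics/e.png

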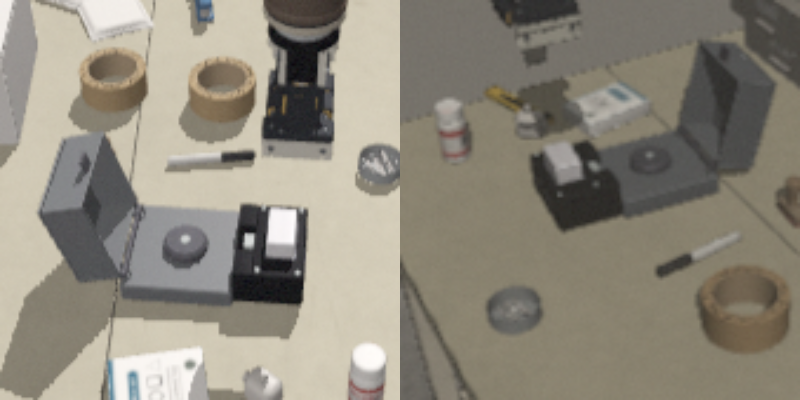

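The cover stands fully open, and the hub is visible at (185,243) in the left crop and (652,160) in the right one. Next I move to view the roll with the wrist camera.

>>> play_rows(
  deltas=[
    [[55,-0.015,-0.03,-0.005,0],[55,-0.035,-0.065,-0.007,0],[55,-0.055,-0.1,-0.007,0],[55,-0.075,-0.135,-0.007,0],[55,-0.095,-0.17,-0.007,0],[55,-0.115,-0.205,-0.007,0],[55,-0.135,-0.24,-0.007,0],[55,-0.155,-0.275,-0.007,0.2]],
  ],
)

```text
time: 6.3
position: [0.6285, -0.0921, 0.2489]
tool_rot: [-0.002, 0.043, 0.999, -0.001]
ft_force: [0.9, 0.3, 0.7]
gripper_width: 0.525
```

>>> play_rows(
  deltas=[
    [[55,-0.015,-0.025,0,0],[55,-0.03,-0.05,0,0],[55,-0.032,-0.055,0,0],[55,-0.032,-0.055,0,0],[55,-0.032,-0.055,0,0],[55,-0.032,-0.055,0,0],[55,-0.032,-0.055,0,0],[55,-0.032,-0.055,0,0]],
  ],
)

```text
time: 6.97
position: [0.6555, -0.148, 0.249]
tool_rot: [-0.002, 0.042, 0.999, -0.001]
ft_force: [1.0, -0.1, 0.6]
gripper_width: 0.553
```

Run:
```python
from h import *
to(.6,-.142,.2,85)
im,d,W=cloud("wrist"); save("f",im); P=W.reshape(-1,3)
for k in range(2):
  T=P[(abs(P[:,2]-.048)<.006)&(np.hypot(P[:,0]-.6,P[:,1]+.142)<.08)][:,:2].astype(np.float32)
  print(len(T),cv2.minEnclosingCircle(T),np.median(T,0), cv2.fitEllipse(cv2.convexHull(T)))
```

```text
t 6.97 pos [ 0.6555 -0.148   0.249 ] yang 85.19 zax [-0.003 -0.001 -1.   ] F [ 1.  -0.1  0.6] w 0.553
delta [0.0557 0.0014 0.0492] roll 0.19
2956 ((0.5988056063652039, -0.140927255153656), 0.05212721601128578) [ 0.5942713  -0.14046848] ((0.5988138914108276, -0.14087794721126556), (0.1033809632062912, 0.10361198335886002), 52.186927795410156)
2956 ((0.5988056063652039, -0.140927255153656), 0.05212721601128578) [ 0.5942713  -0.14046848] ((0.5988138914108276, -0.14087794721126556), (0.1033809632062912, 0.10361198335886002), 52.186927795410156)
```

View pics/f.png

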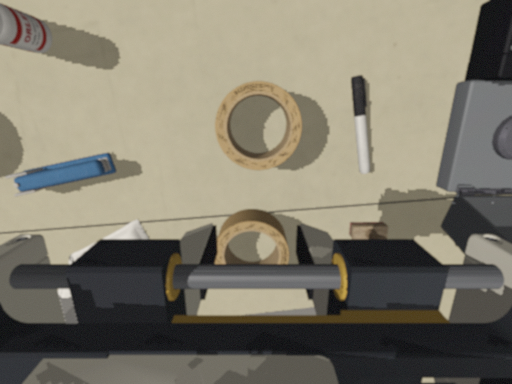

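The wrist view shows the chosen roll at (258,125), with clear space around it. Its measured centre is (0.5988, −0.1409) and radius 52 mm. I grasp the −y wall with the fingertips about 21 mm up, so they stay above the hub when the roll is seated.

>>> play_rows(
  deltas=[
    [[55,0.015,-0.01,0.01,0.2],[55,0.035,-0.025,0.03,0.2],[55,0.057,-0.0415,0.06,0.2],[55,0.057,-0.0415,0.09,0.2],[55,0.057,-0.0415,0.115,0.2],[55,0.057,-0.0415,0.13,0.2],[55,0.057,-0.0415,0.135,0.2],[55,0.057,-0.0415,0.135,0.2]],
  ],
)

```text
time: 7.68
position: [0.5942, -0.1843, 0.1134]
tool_rot: [-0.003, 0.044, 0.999, -0.0]
ft_force: [-0.6, 0.6, -0.3]
gripper_width: 0.551
```

```bash
python3 -c "
from h import *
to(.5951,-.1845,.046,85)"
```

```text
t 7.68 pos [ 0.5942 -0.1843  0.1134] yang 85.01 zax [-0.005 -0.001 -1.   ] F [-0.6  0.6 -0.3] w 0.551
delta [-0.0012 -0.      0.0674] roll 0.01
```

>>> play_rows(
  deltas=[
    [[55,-0.001,0,0.015,0],[55,-0.001,0,0.03,0],[55,-0.001,0,0.045,0],[55,-0.001,0,0.058,0],[55,-0.001,0,0.065,0],[55,-0.001,0,0.067,0],[55,-0.001,0,0.067,0],[40,-0.001,0,0.067,0]],
  ],
)

```text
time: 8.35
position: [0.5954, -0.1846, 0.0472]
tool_rot: [-0.002, 0.044, 0.999, -0.0]
ft_force: [1.1, -1.1, -0.2]
gripper_width: 0.516
```

>>> play_rows(
  deltas=[
    [[30,0,0,0,0],[22,0,0,0,0],[18,0,0,0,0],[12,0,0,0,0],[5,0,0,0,0],[0,0,0,0,0],[0,0,0,0,0],[0,0,0,0,0]],
  ],
  grip_force=20,
)

```text
time: 9.02
position: [0.5955, -0.1847, 0.0474]
tool_rot: [-0.002, 0.044, 0.999, -0.001]
ft_force: [-0.6, -0.1, 2.8]
gripper_width: 0.167
```

```bash
python3 -c "
from h import *
to(.5951,-.1845,.046,85)"
```

```text
t 9.02 pos [ 0.5955 -0.1847  0.0474] yang 85.01 zax [-0.004 -0.001 -1.   ] F [-0.6 -0.1  2.8] w 0.167
delta [0.0004 0.0001 0.0014] roll 0.01
```

Held, at an opening of about 15.4 mm. Lift.

>>> play_rows(
  deltas=[
    [[0,0,0,-0.005,0],[0,0,0,-0.015,0],[0,0,0,-0.03,0],[0,0,0,-0.05,0],[0,0,0,-0.07,0],[0,0,0,-0.09,0],[0,0,0,-0.1,0],[0,0,0,-0.1,0]],
  ],
)

```text
time: 9.68
position: [0.5974, -0.1851, 0.1504]
tool_rot: [0.0, 0.044, 0.999, -0.001]
ft_force: [0.4, -0.4, -0.2]
gripper_width: 0.163
```

```bash
python3 -c "
from h import *
to(.634,.1385,.15,85)"
```

```text
t 9.68 pos [ 0.5974 -0.1851  0.1504] yang 85.0 zax [ 0.001 -0.002 -1.   ] F [ 0.4 -0.4 -0.2] w 0.163
delta [-8.300e-03  3.255e-01 -2.000e-04] roll 0.0
```

>>> play_rows(
  deltas=[
    [[0,-0.001,0.01,0,0],[0,-0.002,0.025,0,0],[0,-0.003,0.045,0,0],[0,-0.004,0.07,0,0],[0,-0.005,0.095,0,0],[0,-0.006,0.12,0,0],[0,-0.007,0.145,0,0],[0,-0.008,0.165,0,0]],
  ],
)

```text
time: 10.35
position: [0.6189, -0.0167, 0.1485]
tool_rot: [-0.001, 0.042, 0.999, -0.0]
ft_force: [0.5, -0.0, 0.1]
gripper_width: 0.164
```

>>> play_rows(
  deltas=[
    [[0,0,0.02,0,0],[0,0,0.045,0,0],[0,0,0.07,0,0],[0,0,0.095,0,0],[0,0,0.12,0,0],[0,0,0.14,0,0],[0,0,0.155,0,0],[0,0,0.16,0,0]],
  ],
)

```text
time: 11.02
position: [0.6312, 0.1476, 0.1471]
tool_rot: [-0.002, 0.04, 0.999, 0.0]
ft_force: [-0.2, 1.3, 0.6]
gripper_width: 0.166
```

Run:
```python
from h import *
to(.634,.1385,.15,85)
A=[]
for n in("side","scene"):
  im,d,W=cloud(n); A.append(im); P=W.reshape(-1,3)
  T=P[(np.hypot(P[:,0]-.638,P[:,1]-.182)<.065)&(abs(P[:,2]-.15)<.008)]
  if len(T)>20: print(n,len(T),T.min(0),T.max(0),cv2.minEnclosingCircle(T[:,:2].astype(np.float32)))
save("g",np.hstack([cv2.resize(A[0][150:320,150:320],(400,400)),cv2.resize(A[1][80:220,160:300],(400,400))]))
```

```text
t 11.02 pos [0.6312 0.1476 0.1471] yang 85.46 zax [-0.004  0.001 -1.   ] F [-0.2  1.3  0.6] w 0.166
delta [-0.0035 -0.0089 -0.0029] roll 0.46
side 289 [0.58529472 0.14940853 0.14205105] [0.68852163 0.24489969 0.15335791] ((0.6351938843727112, 0.1933218538761139), 0.05396727845072746)
scene 104 [0.58376437 0.11808296 0.14202569] [0.64031144 0.23804292 0.1579314 ] ((0.6311416029930115, 0.17818240821361542), 0.06050212308764458)
```

View pics/g.png

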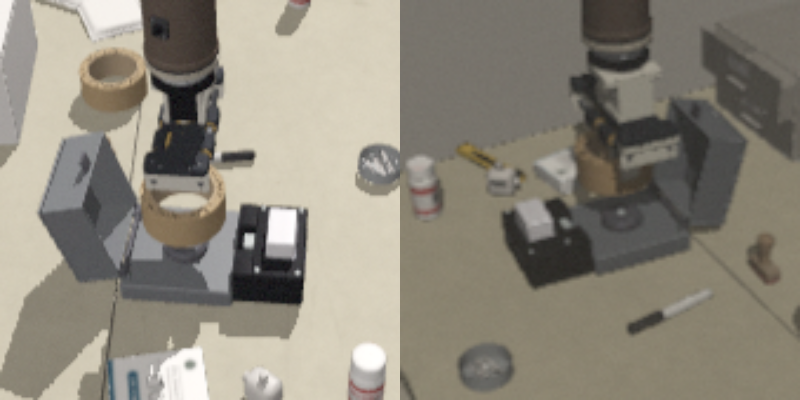

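The held roll hangs level over the hub, and its measured centre (0.635, 0.193) agrees with the prediction from the TCP. I correct the 9 mm overshoot in y and lower to just above the hub.

>>> play_rows(
  deltas=[
    [[0,-0.0015,-0.004,0,0.5],[0,-0.0035,-0.009,0.005,0.5],[0,-0.0035,-0.009,0.015,0.5],[0,-0.0035,-0.009,0.027,0.5],[0,-0.0035,-0.009,0.038,0.5],[0,-0.0035,-0.009,0.045,0.5],[0,-0.0035,-0.009,0.048,0.5],[0,-0.0035,-0.009,0.048,0.5]],
  ],
)

```text
time: 11.78
position: [0.6336, 0.1349, 0.0982]
tool_rot: [-0.003, 0.045, 0.999, -0.001]
ft_force: [-0.1, -0.0, -0.1]
gripper_width: 0.166
```

```bash
python3 -c "
from h import *
to(.634,.1385,.0774,85)"
```

```text
t 11.78 pos [0.6336 0.1349 0.0982] yang 84.82 zax [-0.005 -0.001 -1.   ] F [-0.1 -0.  -0.1] w 0.166
delta [-0.0001  0.0036  0.0208] roll -0.18
```

>>> play_rows(
  deltas=[
    [[0,0,0.002,0,0],[0,0,0.0035,0,0],[0,0,0.0035,0.001,0],[0,0,0.0035,0.002,0],[0,0,0.0035,0.004,0],[0,0,0.0035,0.006,0],[0,0,0.0035,0.008,0],[0,0,0.0035,0.008,0]],
  ],
)

```text
time: 12.45
position: [0.6336, 0.1382, 0.0897]
tool_rot: [-0.003, 0.045, 0.999, -0.001]
ft_force: [0.0, -0.1, -0.1]
gripper_width: 0.167
```

```bash
python3 -c "
from h import *
to(.634,.1385,.0774,85)"
```

```text
t 12.45 pos [0.6336 0.1382 0.0897] yang 84.81 zax [-0.006 -0.001 -1.   ] F [ 0.  -0.1 -0.1] w 0.167
delta [-0.0004  0.0003  0.0123] roll -0.19
```

>>> play_rows(
  deltas=[
    [[0,0,0,0.001,0],[0,0,0,0.0025,0],[0,0,0,0.004,0],[0,0,0,0.0055,0],[0,0,0,0.007,0],[0,0,0,0.0085,0],[0,0,0,0.0095,0],[0,0,0,0.0095,0]],
  ],
)

```text
time: 13.12
position: [0.6334, 0.1382, 0.0799]
tool_rot: [-0.003, 0.045, 0.999, -0.001]
ft_force: [-1.2, -0.8, -1.7]
gripper_width: 0.167
```

>>> play_rows(
  deltas=[
    [[0,0,0,0.0005,0],[0,0,0,0.001,0],[0,0,0,0.0015,0],[0,0,0,0.002,0],[0,0,0,0.0025,0],[0,0,0,0.0025,0],[0,0,0,0.0025,0],[0,0,0,0.0025,0]],
  ],
)

```text
time: 13.78
position: [0.6334, 0.1382, 0.0775]
tool_rot: [-0.003, 0.045, 0.999, -0.001]
ft_force: [-0.0, -0.8, 0.7]
gripper_width: 0.169
```

>>> play_rows(
  deltas=[
    [[0,0,0,0.0003,0],[0,0,0,0.0006,0],[0,0,0,0.0009,0],[0,0,0,0.0012,0],[0,0,0,0.0015,0],[0,0,0,0.0015,0],[0,0,0,0.0015,0],[0,0,0,0.0015,0]],
  ],
)

```text
time: 14.45
position: [0.6335, 0.1381, 0.0773]
tool_rot: [-0.003, 0.045, 0.999, -0.001]
ft_force: [-5.4, -1.6, 13.8]
gripper_width: 0.169
```

Run:
```python
from h import *
to(.634,.1385,.0774,85)
A=[]
for n in("side","scene"):
  im,d,W=cloud(n); A.append(im); P=W.reshape(-1,3)
  T=P[(np.hypot(P[:,0]-.638,P[:,1]-.182)<.06)&(abs(P[:,2]-.078)<.006)]
  print(n,len(T),np.median(T,0),cv2.minEnclosingCircle(T[:,:2].astype(np.float32)))
  if n=="side":
    B=T; A_=np.c_[B[:,:2],np.ones(len(B))]; print("plane",np.linalg.lstsq(A_,B[:,2],rcond=None)[0])
save("h",np.hstack([cv2.resize(A[0][190:300,180:290],(400,400)),cv2.resize(A[1][100:200,180:280],(400,400))]))
```

```text
t 14.45 pos [0.6335 0.1381 0.0773] yang 84.8 zax [-0.006 -0.001 -1.   ] F [-5.4 -1.6 13.8] w 0.169
delta [-0.0005  0.0004 -0.0001] roll -0.2
side 274 [0.62685798 0.21256874 0.07818389] ((0.6388788819313049, 0.18457703292369843), 0.05254064500331879)
plane [-0.00318736 -0.01693845  0.08336768]
scene 88 [0.60471981 0.16750595 0.07759132] ((0.622795581817627, 0.17891140282154083), 0.05146278068423271)
```

View pics/h.png

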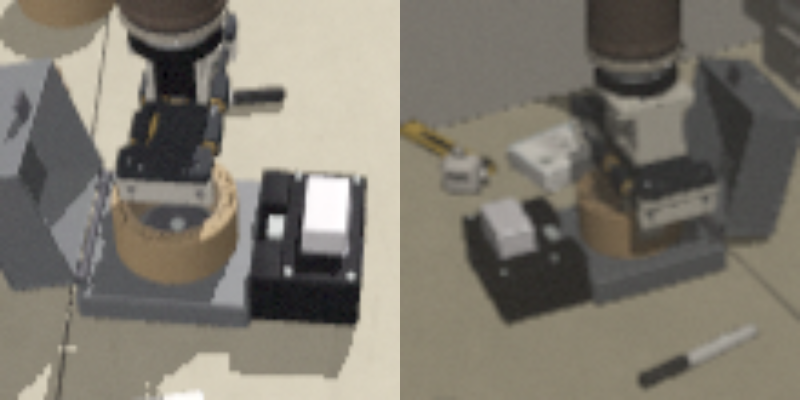

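The roll is seated over the hub: its top is at z 0.078, it is flat, its centre is about (0.639, 0.184), and there is about 14 N downward. I ease off, open the jaws and lift straight up.

>>> play_rows(
  deltas=[
    [[0,0,0,-0.0005,0],[0,0,0,-0.0008,0],[0,0,0,-0.0008,0],[20,0,0,-0.0008,0],[25,0,0,-0.0008,0],[35,0,0,-0.0008,0],[45,0,0,-0.0008,0],[45,0,0,-0.0008,0]],
  ],
)

```text
time: 15.22
position: [0.6334, 0.1381, 0.078]
tool_rot: [-0.003, 0.045, 0.999, -0.001]
ft_force: [0.6, -0.9, -0.4]
gripper_width: 0.415
```

>>> play_rows(
  deltas=[
    [[45,0,0,0,0],[45,0,0,-0.005,0],[45,0,0,-0.015,0],[45,0,0,-0.03,0],[45,0,0,-0.05,0],[45,0,0,-0.075,0],[45,0,0,-0.1,0],[45,0,0,-0.12,0]],
  ],
)

```text
time: 15.88
position: [0.6347, 0.1382, 0.2012]
tool_rot: [-0.002, 0.045, 0.999, -0.0]
ft_force: [-0.4, -0.2, 0.4]
gripper_width: 0.449
```

>>> play_rows(
  deltas=[
    [[45,0,0,-0.02,0],[45,0,-0.02,-0.03,0],[45,0.01,-0.05,-0.03,0],[45,0.02,-0.08,-0.03,0],[45,0.03,-0.11,-0.03,0],[45,0.03,-0.13,-0.03,0],[45,0.03,-0.13,-0.03,0],[45,0.03,-0.13,-0.03,0]],
  ],
)

```text
time: 16.55
position: [0.5932, 0.0101, 0.2326]
tool_rot: [-0.001, 0.047, 0.999, -0.0]
ft_force: [0.1, 0.9, 0.6]
gripper_width: 0.452
```

Run:
```python
from h import *
to(0,0,0)
A=[]
for n in("side","scene"):
  im,d,W=cloud(n); A.append(im); P=W.reshape(-1,3)
  T=P[(np.hypot(P[:,0]-.638,P[:,1]-.182)<.065)&(abs(P[:,2]-.078)<.005)]
  print(n,len(T),np.median(T,0),cv2.minEnclosingCircle(T[:,:2].astype(np.float32)),np.linalg.lstsq(np.c_[T[:,:2],np.ones(len(T))],T[:,2],rcond=None)[0][:2])
save("i",np.hstack([cv2.resize(A[0][150:320,150:320],(400,400)),cv2.resize(A[1][100:200,180:280],(400,400))]))
```

```text
t 16.55 pos [0.5932 0.0101 0.2326] yang 84.63 zax [-0.002 -0.    -1.   ] F [0.1 0.9 0.6] w 0.452
delta [ 0.5892 -0.0654  0.2338] roll None
side 399 [0.63998111 0.18820502 0.07812283] ((0.6407267451286316, 0.18140484392642975), 0.05387561023235321) [0.00154255 0.00199566]
scene 171 [0.63300119 0.16918372 0.07791919] ((0.6373125314712524, 0.17722800374031067), 0.05356067791581154) [0.00274631 0.00458734]
```

View pics/i.png

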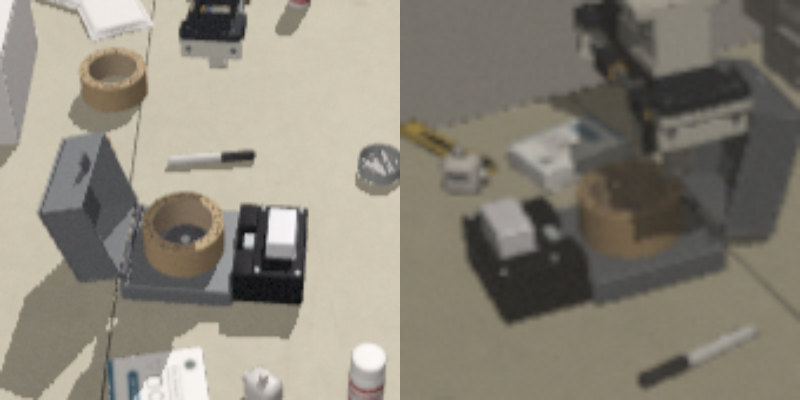

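The roll lies flat around the hub at (185,235) in the left crop, the cover stands open and the robot is clear. Handing in.

```bash
python3 -c "
from cell import ticket
print(ticket.close_job())"
```

```text
the job is handed in; nothing more can be done
None
```

The job is done and handed in at about 16.7 s of the 67 s allowed; the hand-in gives no verdict.

- **Latch:** I pressed the pad straight down in small steps. It let go about 6 mm down, with about 8–9 N at the wrist. The cover sprang open on its own, and the robot stayed in front of it.
- **Roll:** I took the roll nearest the base, lifted it by its −y wall and lowered it over the hub. Just before release it was down on the deck with about 14 N on it. Then I let go and lifted straight up.
- **Last checks:**
  - The roll's top is at z 0.078, so its underside is on the deck.
  - Its tilt is below 0.01 rad.
  - Its centre is about (0.639, 0.180), against my hub estimate of (0.638, 0.183).
  - The cover is open and the wrist force is near zero.
  - The bystanders in the last crops look unmoved. The blue stapler and the second bottle were outside them.
- **Disagreement:** the two cameras put the roll's centre about 5 mm apart (y 0.181 and 0.177). Both are within the 12 mm tolerance.

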